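# Lock the tripod head and hold the lens foot flush on its tilted plate

## Robot

A 7-joint arm with a two-finger parallel gripper is mounted at the origin on the work surface. World frame = base frame: x ahead of the robot, y to its left, z up, the work surface at z = 0. Lengths are in m, angles in rad, forces in N, time in s.
With the tool pointing down it reaches from about 0.4 to 0.85 m from the base axis. Payload 10.4 kg.
Tool frame: the origin (TCP) lies between the finger pads, 19 mm behind the fingertips; this is the grasp point; z points along the fingers, y is the line along which they close (so a half turn about z gives the same grasp; the last joint's range is limited). The gripper opens to 85 mm and grips with 20 to 120 N. Pads are 22 mm wide; open, the fingers measure 114 mm over their backs; the gripper's body (76 mm by 85 mm) begins 54 mm behind the grasp point. The pads swing forward as they close: fully open they stand 13 mm farther back than shut.
Start: joints at [-1.285, 0.332, -0.065, 1.46, 0.022, 1.35, -0.088], TCP at [0.19, 0.595, 0.25] pointing down, gripper open.
Joint ranges: [-2.6, 2.6], [-0.5, 2.12], [-1.47, 1.34], [0.16, 2.42], [-1.27, 4.41], [0.06, 2.06], [-2.6, 2.6]. Speed limits (rad/s): [2.22, 2.22, 2.79, 2.79, 3.14, 3.14, 3.14].

## Interface

Orientations are given as a unit quaternion [x, y, z, w].
In Python, from workcell import get_obs, camera, hand_in gives the robot as it stands. The module is installed in compiled form; this text tells all that it offers.
- The arm moves only by the tool move_arm, never from a script. Its argument "plan" is a list of rows, each an object with "delta_pos": the shift along the tool's x, y, z in parts of the range, where 1.0 means 0.6 m, a list of three; "turn": the turn, a rotation vector about the tool's x, y, z in shares of 4 rad (1.0 is 4 rad), a list of three; "fingers": the closure, from 0 (fully open) to 1 (shut). A call has 1 to 12 rows; each row is the pose to reach, as a shift and turn from the pose commanded when the call began, along the tool's axes at that moment; what a row does not reach only later rows make up. A row lasts 1/8 s, in which the tool goes at most 62.5 mm and 10.7 degrees, less where a joint would pass 70% of its speed; a pose out of reach is approached as far as the arm can. No shift or turn number may pass 1 either way. A call with a gripper value outside its range is refused whole. The fingers move at their own pace and stop on an object; "force" is the grip in N (left out, the last holds). Time passes only in rows, so rows that repeat a pose let the fingers close. It gives the time, the measured TCP pose, the force, the opening and the grip force at its end, in the units of the state.
- get_obs(): the state, without advancing time (a new reading comes with each control period).
- camera(name): name is "side" or "top" or "wrist"; returns a dict with "color" (480x640x3 uint8, red, green, blue), "range_z" (480x640 float32, m along the optical axis (not along the pixel's ray), 0 where there is no reading), "fx", "fy", "cx", "cy" (pixels), "R" (3x3) and "t" (3): a world point X has camera coordinates R X + t; the wrist camera has in their place "tool_from_camera" (4x4, takes a point from camera to tool coordinates, whose origin is the TCP and whose axes are the flange's). Camera axes: x right, y down, z forward; pixel columns grow to the right and rows downward; lengths in m; the calibration is good to about 2 mm. A picture is of the moment at which its call begins: read the wrist's pose just before it.
- hand_in(): hands the job in; it is judged then, once.
The state is a dict: "clock": time; "joint_pos": joint angles; "joint_velocities": joint speeds; "tau": joint torques, N m; "position": TCP position; "ee_rot": TCP orientation; "ft_force": force on the tool from outside, world axes, zero at the start; "torque": the same for the moment, N m; "grip_width": opening from 0.0 (shut) to 1.0 (fully open); "grasp_force": force on a finger pad.
Only numpy, scipy, OpenCV 4.12 (cv2) and the standard library are available. Lean on these libraries where they do the work, as an engineer would, in place of code of your own. Each camera call takes 0.05 s, during which the arm holds its last target. There are 200 camera calls.

## Task

First turn the tripod's lock knob clockwise until it clicks over and stays there. Then pick up the lens foot by its upright web, set its flat base centred and square on the tilted top plate of the tripod head, tilting it so that the faces lie flush without shifting the head, and finish still gripping the foot and pressing it on with a light push of about 10 newtons, so that I can run the screw up from below. Leave the lens, its rear cap, the battery case and the brush handle where they lie.

Things in the scene. Friction and masses are not known exactly. Their poses are not given: they have to be found in the camera images.
- lock_knob (a joint): angle of the tripod's lock knob, rad: 0 at the start (unlocked), grows clockwise seen from above. An over-centre spring resists with up to about 0.12 N m, its dead centre at 0.6; past that it snaps the knob on to its hard stop at 1.2 (locked, stays there by itself).
- knob_grip (a point): grip point of the lock knob on its vertical axis, 100 mm above the shelf. The knob is a black upright bar 40 mm long (along x of this frame, which turns with it), 12 mm thick (y), 33 mm high, from 23 mm below this point to 10 mm above it, on a 38 mm disc, at the end of a side arm 112 mm from the tripod's centre. At knob angle 0 its axes are parallel to the tripod's.
- tripod: black tabletop tripod, three splayed legs (feet 90 mm from the centre) stuck to the shelf so that it does not move; origin on the shelf under its centre, z up. The knob's side arm points along +y. The head tilts about an axis along y, 88 mm above the shelf; its top plate slopes down towards -x (roughly towards the robot) by 0.18 to 0.45 rad.
- head: the tripod's tilting head with an aluminium top plate 64 mm (its x, along the slope) by 46 mm (its y, level) by 8 mm; origin on the tilt axis, 26 mm below the plate's top face; z is the plate's normal. The hinge is stiff: it holds its tilt until pushed with more than about 2 N m.
- stage_face (a point): centre of the sloped top face of the head plate; z is the outward normal of the face, x runs along its 64 mm side (positive x is up the slope), y along its 46 mm level side. The face is flat, with nothing on it.
- lens_foot: loose aluminium lens foot, about 0.13 kg: flat base plate 64 mm (x) by 46 mm (y) by 8 mm, with an upright web 40 mm long (x), 12 mm thick (y) standing on its middle up to 54 mm above the underside. Origin at the centre of the flat underside, z up along the web. It starts standing on its base on the shelf; either way round is right on the head.
- web_grip (a point): point in the middle of the lens foot's web, 36 mm above the underside; axes as the lens foot. Grip across the 12 mm thickness (y) with the fingers coming down along -z; fingertips then stay above the 8 mm base.
- lens: bystander: short black lens standing upright, diameter 66 mm, 55 mm high; origin at the centre of its underside
- rear_cap: bystander: black plastic rear cap, a disc of diameter 60 mm, 15 mm high; origin at the centre of its underside
- battery_case: bystander: frosted plastic battery case 80 x 60 x 21 mm; origin at the centre of its underside
- brush_handle: bystander: small steel cleaning brush handle, a bar about 130 mm long (x) and 10 mm thick, lying; origin under the middle of its bar
Not all that is in view belongs to the job. What is shaped like the tripod but green or purple is not meant. Of the things that look like the lens_foot, take the one that is farthest from the robot's base at the start.

How it is judged:
On the way, in this order (a step that is already met when the one before it is completed fails the run):
1. the lock knob has clicked past its detent (value of joint lock_knob above 1 rad), for 0.2 s.
2. the lens foot is lifted in the fingers (height (world z) of lens_foot above 0.04 m and contact force between the fingers and lens_foot above 1 N), for 0.2 s.
At the end, for the whole second after the job is handed in: Knob above 1.0 rad; foot on the face: normals within 0.05 rad, height within 2.5 mm, centred within 8 mm, square within 0.14 rad (either way round); at rest, gripped by the web (TCP within 27 mm of its point) and pressed on with 3 to 25 N; face moved under 6 mm (value of joint lock_knob above 1 rad and angle between the z axis of lens_foot and the z axis of stage_face, either way round below 0.05 rad and angle between lens_foot's own z axis and vertical below 0.8 rad and angle between the x axis of lens_foot and the x axis of stage_face, either way round below 0.14 rad and x of lens_foot in the frame of stage_face between -0.008 and 0.008 m and y of lens_foot in the frame of stage_face between -0.008 and 0.008 m and z of lens_foot in the frame of stage_face between -0.0025 and 0.0025 m and contact force between lens_foot and head between 3 and 25 N and contact force between the fingers and lens_foot above 2 N and distance between the grasp point and web_grip below 0.027 m and linear speed of lens_foot below 0.01 m/s and distance of stage_face from where it was at the start of the episode below 0.006 m); the arm keeps its last pose, push and grip.
It fails at once if the head was pushed out of its tilt (distance of stage_face from where it was at the start of the episode above 0.008 m).
It fails at once if the lens was disturbed (distance of lens from where it was at the start of the episode above 0.02 m).
It fails at once if the rear cap was disturbed (distance of rear_cap from where it was at the start of the episode above 0.02 m).
It fails at once if the battery case was disturbed (distance of battery_case from where it was at the start of the episode above 0.02 m).
It fails at once if the brush handle was disturbed (distance of brush_handle from where it was at the start of the episode above 0.02 m).
It also fails if it takes over 54 s, if anything falls off the work surface, if the arm or the gripper's body presses on something with over 40 N, if the wrist force passes 120 N, or if a joint passes its speed limit or range.

## Working session

There is one attempt and no reset: what is moved stays moved. The work goes in short steps, Python scripts to look and compute and a tool call to move; the robot and the scene stay as the last step left them, time stands still between calls to the robot, and variables do not carry over. Pictures are saved under pics/ and viewed, at most 10 in all, crops included, and the job is handed in when it is done.

Besides the shell and the picture viewer there is one more tool, called after "Request:" as a command line: name --argument value ..., lists and objects as JSON in quotes. move_arm: Moves the arm, as the interface text tells. Its arguments: {"type":"object","properties":{"plan":{"type":"array","items":{"type":"object","properties":{"delta_pos":{"type":"array","items":{"type":"number"}},"turn":{"type":"array","items":{"type":"number"}},"fingers":{"type":"number"}}}},"force":{"type":"number"}},"required":["plan"]}

```bash
mkdir -p pics
python3 - <<'E'
from workcell import *
import numpy as np,cv2
o=get_obs();print({k:np.round(v,3).tolist() for k,v in o.items()})
for n in("top","side"):
    c=camera(n);np.savez(n,**{k:v for k,v in c.items()});cv2.imwrite(f"pics/{n}0.png",c["color"][:,:,::-1])
    print(n,c["fx"],c["cx"],c["cy"],np.round(c["R"],3).tolist(),c["t"], (c["range_z"]>0).mean())
E
```

```text
{'clock': 0.0, 'joint_pos': [-1.285, 0.333, -0.065, 1.461, 0.022, 1.35, -0.089], 'joint_velocities': [0.0, -0.002, 0.001, -0.001, 0.001, 0.002, 0.001], 'tau': [-0.0, -62.545, 0.049, -39.16, 0.016, 0.01, -0.0], 'position': [0.19, 0.595, 0.249], 'ee_rot': [0.154, 0.988, -0.001, -0.0], 'ft_force': [0.044, -0.007, 0.21], 'torque': [-0.01, -0.021, 0.001], 'grasp_force': 0.0, 'grip_width': 1.002}
top 623.9191589780288 313.1084779817886 245.54383384296796 [[-0.006, -1.0, -0.005], [-0.984, 0.007, -0.18], [0.18, 0.004, -0.984]] [-0.00520315  0.58882101  1.47528738] 0.9959147135416667
side 610.6822169737376 312.9433366960905 240.6277875431854 [[0.746, -0.666, 0.005], [-0.444, -0.503, -0.741], [0.496, 0.551, -0.671]] [-0.44483213  0.33007928  1.17613455] 0.996005859375
```

View pics/top0.png

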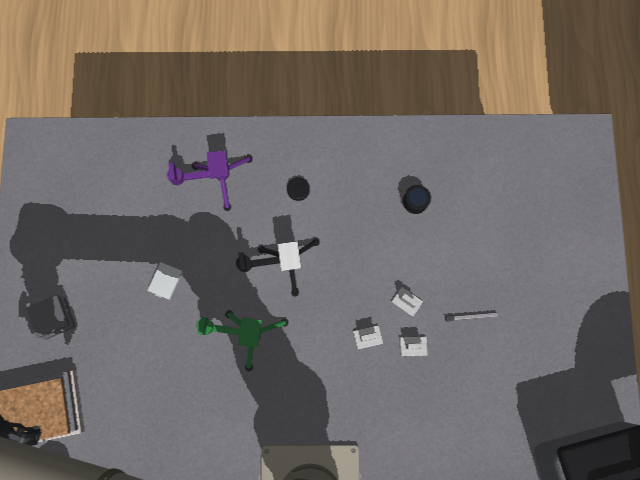

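View pics/side0.png

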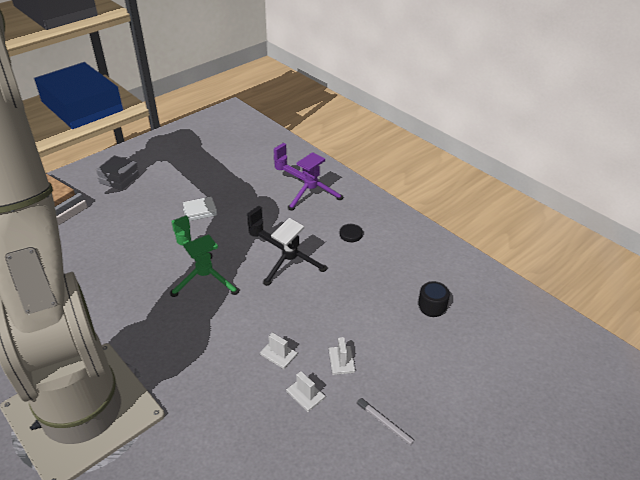

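The top view shows the black tripod's plate at about (289,255) and its knob at (243,263). The three feet are at (407,300), (368,336) and (413,345), and the first looks farthest from the base. The green and purple tripods are decoys.

```bash
cat > h.py <<'E'
import numpy as np,cv2
def cloud(c):
    z=c["range_z"];v,u=np.mgrid[:480,:640]
    P=np.stack([(u-c["cx"])/c["fx"]*z,(v-c["cy"])/c["fy"]*z,z],-1)
    W=(P-c["t"])@c["R"]; W[z==0]=np.nan
    return W
def rect(P): # min area rect in xy (mm)
    (a,b),(w,h),t=cv2.minAreaRect((P[:,:2]*1000).astype(np.float32)); return np.round([a,b,w,h,t],1).tolist()
E
python3 - <<'E'
from h import *
for n in("top","side"):
    c=np.load(n+".npz");W=cloud(c);col=c["color"].astype(int);g=col.max(2);sat=g-col.min(2)
    print(n,"table z",np.nanmedian(W[...,2][(sat<40)&(g>80)&(W[...,0]>.3)&(W[...,0]<.9)]))
    m=((g>125)&(sat<30)&(W[...,2]>.004)&(W[...,0]>.2)&(W[...,0]<1)&(abs(W[...,1])<.45))
    k,L,S,C=cv2.connectedComponentsWithStats(m.astype(np.uint8))
    for i in range(1,k):
        if S[i,4]<60: continue
        P=W[L==i];print(np.round(C[i]),S[i,4],"mean",P.mean(0).round(4),"z",np.percentile(P[:,2],[5,50,95]).round(3),rect(P), "r",np.hypot(*P.mean(0)[:2]).round(3))
        up=P[(P[:,2]>.045)&(P[:,2]<.065)]
        lo=P[(P[:,2]>.004)&(P[:,2]<.012)]
        if len(up)>20 and np.percentile(P[:,2],95)<.07:print("   web",len(up),up.mean(0).round(4),rect(up))
        if len(lo)>20 and np.percentile(P[:,2],95)<.07:print("   base",len(lo),lo.mean(0).round(4),rect(lo))
        if np.median(P[:,2])>.09:
            Q=P.copy()
            for _ in range(4):
                q=Q.mean(0);nn=np.linalg.svd(Q-q)[2][2];nn*=np.sign(nn[2]);Q=Q[abs((Q-q)@nn)<.004]
            print("   plane",len(Q),q.round(4),nn.round(4),"tilt",np.arccos(nn[2]).round(3),"dir",np.arctan2(nn[1],nn[0]).round(3))
    # knob: dark pts z>.095
    m=((g<70)&(sat<25)&(W[...,2]>.085)&(W[...,2]<.125)&(W[...,0]>.35)&(W[...,0]<.8)&(abs(W[...,1])<.3))
    k,L,S,C=cv2.connectedComponentsWithStats(m.astype(np.uint8))
    for i in range(1,k):
        if S[i,4]<25: continue
        P=W[L==i];T=P[P[:,2]>.104];print("dark",np.round(C[i]),S[i,4],P.mean(0).round(4),rect(P),"top",len(T),T.mean(0).round(4),rect(T) if len(T)>5 else'')
E
```

```text
top table z 0.0010102409703102934
[289. 256.] 545 mean [0.554  0.0471 0.1122] z [0.105 0.114 0.122] [559.5, 49.8, 74.5, 52.7, 5.4] r 0.556
   plane 115 [0.5538 0.0448 0.1143] [-0.2736  0.4619  0.8437] tilt 0.567 dir 2.106
[163. 285.] 573 mean [0.4982 0.3627 0.0217] z [0.015 0.022 0.028] [500.9, 365.3, 66.4, 66.9, 65.6] r 0.616
[408. 303.] 361 mean [ 0.4485 -0.2413  0.0215] z [0.005 0.011 0.058] [454.3, -241.6, 65.9, 57.6, 57.5] r 0.509
   web 93 [ 0.4543 -0.2414  0.0545] [454.6, -241.6, 39.9, 12.8, 55.1]
   base 210 [ 0.4465 -0.242   0.0082] [454.3, -241.6, 65.9, 57.6, 57.5]
[473. 316.] 138 mean [ 0.4166 -0.4026  0.0107] z [0.005 0.011 0.017] [415.9, -401.8, 10.1, 94.2, 4.7] r 0.579
   base 88 [ 0.4166 -0.4031  0.0086] [415.9, -401.8, 10.1, 94.2, 4.7]
[369. 339.] 361 mean [ 0.3634 -0.143   0.0207] z [0.005 0.011 0.058] [366.9, -142.5, 47.3, 66.1, 11.8] r 0.391
   web 87 [ 0.3677 -0.1426  0.0549] [367.8, -142.6, 11.7, 40.2, 12.3]
   base 216 [ 0.362  -0.1443  0.0084] [366.9, -142.5, 47.3, 66.1, 11.8]
[415. 348.] 368 mean [ 0.3405 -0.2542  0.0203] z [0.005 0.011 0.057] [344.5, -255.5, 
[... 1243 characters left out ...]
    0.0225] z [0.006 0.011 0.056] [344.7, -256.5, 47.6, 65.8, 4.1] r 0.428
   web 151 [ 0.3447 -0.2569  0.0534] [345.4, -256.3, 13.9, 40.8, 1.4]
   base 378 [ 0.3378 -0.2623  0.0084] [344.7, -256.5, 47.6, 65.8, 4.1]
[385. 422.] 280 mean [ 0.417  -0.4055  0.0098] z [0.005 0.01  0.013] [415.9, -404.2, 16.9, 92.0, 5.0] r 0.582
   base 231 [ 0.417  -0.4044  0.0091] [415.9, -404.2, 16.9, 92.0, 5.0]
dark [254. 214.] 175 [0.543  0.1532 0.1015] [545.8, 156.1, 44.0, 17.4, 7.4] top 83 [0.5447 0.1548 0.1091] [545.2, 156.6, 42.7, 16.1, 6.0]
dark [295. 240.] 43 [0.5617 0.0246 0.0939] [562.1, 24.9, 23.3, 7.1, 6.2] top 0 [nan nan nan] <stdin>:24: RuntimeWarning: Mean of empty slice.
  ret = um.true_divide(
```

```bash
cat >> h.py <<'E'
def plate(c,W,ctr,verbose=True):
    col=c["color"].astype(int);g=col.max(2);sat=g-col.min(2)
    m=(g>125)&(sat<30)&(np.linalg.norm(W-ctr,axis=-1)<.06)&(W[...,2]>.085)
    P=W[m];rng=np.random.default_rng(0);best=0
    for _ in range(800):
        a,b,d=P[rng.choice(len(P),3,False)];n=np.cross(b-a,d-a);l=np.linalg.norm(n)
        if l<3e-4: continue
        n/=l;k=abs((P-a)@n)<.002
        if k.sum()>best: best=k.sum();I=k
    for _ in range(3):
        q=P[I].mean(0);n=np.linalg.svd(P[I]-q)[2][2];n*=np.sign(n[2]);I=abs((P-q)@n)<.003
    Q=P[I];y=np.cross(n,[-n[0],-n[1],0]);y=np.cross([0,0,1],[-n[0],-n[1],0]);y/=np.linalg.norm(y);x=np.cross(y,n)
    uv=np.c_[(Q-q)@x,(Q-q)@y]
    r=cv2.minAreaRect((uv*1000).astype(np.float32));mid=(np.array(r[0])/1000)
    face=q+x*mid[0]+y*mid[1]
    print("pts",len(P),I.sum(),"res",((Q-q)@n).std().round(4),"n",n.round(4),"tilt",np.arccos(n[2]).round(4),"yaw(n)",np.arctan2(-n[1],-n[0]).round(3),"rect",np.round(r[1]+(r[2],),1),"face",face.round(4),"mean",q.round(4))
    return Q
E
python3 - <<'E'
from h import *
for n in("top","side"):
    c=np.load(n+".npz");W=cloud(c);plate(c,W,[.555,.045,.113])
    d=c["range_z"];print(np.round(d[200,300:312],4))
E
```

```text
pts 531 339 res 0.0017 n [-0.2247 -0.0649  0.9723] tilt 0.2361 yaw(n) 0.281 rect [45.4 63.8 81.6] face [0.5541 0.0468 0.1135] mean [0.5555 0.0479 0.1139]
[1.6002 1.5989 1.6021 1.6036 1.6068 1.6091 1.605  1.6022 1.6077 1.6017
 1.6032 1.5989]
pts 454 351 res 0.0015 n [-0.1983 -0.0228  0.9799] tilt 0.2009 yaw(n) 0.115 rect [65.5 48.5  0.7] face [0.5545 0.0442 0.1142] mean [0.5547 0.0434 0.1142]
[1.6663 1.6604 1.6653 1.6647 1.662  1.6618 1.6683 1.6625 1.6669 1.6681
 1.6659 1.6664]
```

```bash
cat >> h.py <<'E'
from scipy.spatial.transform import Rotation as Ro
def frame(zdir,ydir):
    z=np.array(zdir,float);z/=np.linalg.norm(z);y=np.array(ydir,float);y-=z*(y@z);y/=np.linalg.norm(y)
    return Ro.from_matrix(np.c_[np.cross(y,z),y,z])
def down(yaw_deg): a=np.radians(yaw_deg);return frame([0,0,-1],[np.cos(a),np.sin(a),0])
def go(p0,R0,p,R):
    print("delta",R0.inv().apply(np.array(p)-p0).round(4).tolist(),"turn",(R0.inv()*R).as_rotvec().round(4).tolist())
E
python3 - <<'E'
from h import *
from workcell import *
o=get_obs();go(o["position"],Ro.from_quat(o["ee_rot"]),[.53,.11,.27],down(99))
print(camera("wrist")["tool_from_camera"].round(3))
E
```

```text
delta [-0.4715, -0.3589, -0.0202] turn [-0.0012, -0.0002, -0.4658]
[[-0.001 -0.953 -0.302  0.077]
 [ 1.    -0.    -0.001 -0.001]
 [ 0.001 -0.302  0.953 -0.124]
 [ 0.     0.     0.     1.   ]]
```

Careful with the scale: shifts go in shares of 0.6 m and turns go in shares of 4 rad. That gives: -0.4715 m / 0.6 = -0.7858, -0.44 m / 0.6 = -0.7333, -0.466 rad / 4 = -0.1165.

Request:
move_arm --plan '[{"delta_pos":[-0.0833,-0.0667,-0.0333],"turn":[0,0,-0.0125]},{"delta_pos":[-0.15,-0.1167,-0.0333],"turn":[0,0,-0.025]},{"delta_pos":[-0.2333,-0.175,-0.0333],"turn":[0,0,-0.0375]},{"delta_pos":[-0.3167,-0.2333,-0.0333],"turn":[0,0,-0.05]},{"delta_pos":[-0.4,-0.3,-0.0333],"turn":[0,0,-0.0625]},{"delta_pos":[-0.4833,-0.3667,-0.0333],"turn":[0,0,-0.075]},{"delta_pos":[-0.5667,-0.4333,-0.0333],"turn":[0,0,-0.0875]},{"delta_pos":[-0.65,-0.5,-0.0333],"turn":[0,0,-0.1]},{"delta_pos":[-0.7333,-0.5583,-0.0333],"turn":[0,0,-0.11]},{"delta_pos":[-0.7858,-0.5983,-0.0333],"turn":[0,0,-0.1165]},{"delta_pos":[-0.7858,-0.5983,-0.0333],"turn":[0,0,-0.1165]},{"delta_pos":[-0.7858,-0.5983,-0.0333],"turn":[0,0,-0.1165]}]'

```text
validation failed for argument at $.pl...
```

```bash
cat >> h.py <<'E'
def wrist(nm,N=6):
    from workcell import camera,get_obs
    o=get_obs();zs=[]
    for _ in range(N):
        c=dict(camera("wrist"));zs.append(c["range_z"])
    c["range_z"]=np.median(zs,0).astype(np.float32)
    T=c["tool_from_camera"];M=np.eye(4);M[:3,:3]=Ro.from_quat(o["ee_rot"]).as_matrix();M[:3,3]=o["position"]
    M=np.linalg.inv(M@T);c["R"]=M[:3,:3];c["t"]=M[:3,3]
    cv2.imwrite(f"pics/{nm}.png",c["color"][:,:,::-1]);np.savez(nm,**c)
    return o,c,cloud(c)
E
python3 - <<'E'
from h import *
o,c,W=wrist("w1")
print(o["position"],o["ee_rot"],o["joint_pos"].round(2) if hasattr(o["joint_pos"],"round") else o["joint_pos"])
plate(c,W,[.555,.045,.113])
g=c["color"].max(2)
m=(g<70)&(W[...,2]>.07)&(W[...,2]<.13)&(np.hypot(W[...,0]-.544,W[...,1]-.157)<.04)
P=W[m];T=P[P[:,2]>.102];print(len(T),T.mean(0).round(4),rect(T),np.percentile(T[:,2],[5,50,95]))
E
```

```text
[0.18988222 0.59518755 0.24941738] [ 1.53784957e-01  9.88104203e-01 -5.18875219e-04 -4.90218904e-05] [-1.28  0.33 -0.06  1.46  0.02  1.35 -0.09]Traceback (most recent call last):
  File "<stdin>", line 4, in <module>
  File "h.py", line 14, in plate
    a,b,d=P[rng.choice(len(P),3,False)];n=np.cross(b-a,d-a);l=np.linalg.norm(n)
            ~~~~~~~~~~^^^^^^^^^^^^^^^^
  File "numpy/random/_generator.pyx", line 864, in numpy.random._generator.Generator.choice
ValueError: a must be a positive integer unless no samples are taken
```

View pics/w1.png

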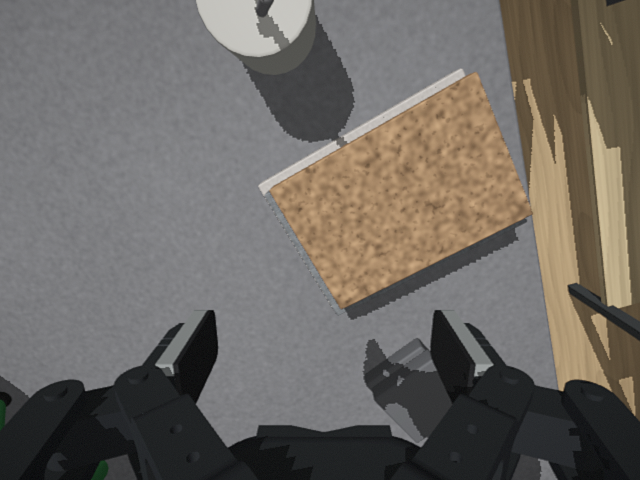

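The move was refused, probably because the rows lacked `fingers`. The picture therefore still shows the start area: a cork board and the open fingers. I'll retry with `fingers` set.

To row units: -0.4715 m / 0.6 = -0.7858, -0.44 m / 0.6 = -0.7333, -0.466 rad / 4 = -0.1165.

Request:
move_arm --plan '[{"delta_pos":[-0.0833,-0.0667,-0.0333],"turn":[0,0,-0.0125],"fingers":0},{"delta_pos":[-0.15,-0.1167,-0.0333],"turn":[0,0,-0.025],"fingers":0},{"delta_pos":[-0.2333,-0.175,-0.0333],"turn":[0,0,-0.0375],"fingers":0},{"delta_pos":[-0.3167,-0.2333,-0.0333],"turn":[0,0,-0.05],"fingers":0},{"delta_pos":[-0.4,-0.3,-0.0333],"turn":[0,0,-0.0625],"fingers":0},{"delta_pos":[-0.4833,-0.3667,-0.0333],"turn":[0,0,-0.075],"fingers":0},{"delta_pos":[-0.5667,-0.4333,-0.0333],"turn":[0,0,-0.0875],"fingers":0},{"delta_pos":[-0.65,-0.5,-0.0333],"turn":[0,0,-0.1],"fingers":0},{"delta_pos":[-0.7333,-0.5583,-0.0333],"turn":[0,0,-0.11],"fingers":0},{"delta_pos":[-0.7858,-0.5983,-0.0333],"turn":[0,0,-0.1165],"fingers":0},{"delta_pos":[-0.7858,-0.5983,-0.0333],"turn":[0,0,-0.1165],"fingers":0},{"delta_pos":[-0.7858,-0.5983,-0.0333],"turn":[0,0,-0.1165],"fingers":0}]' --force 60

```text
clock: 1.95
position: [0.5298, 0.1107, 0.2699]
ee_rot: [-0.079, 0.997, 0.0, -0.0]
ft_force: [-0.0, 0.7, 0.5]
grip_width: 1.0
grasp_force: 0.0
```

```bash
cat > look.py <<'E'
from h import *
import sys
o,c,W=wrist(sys.argv[1])
print(o["position"],o["ee_rot"],np.round(o["joint_pos"],2))
plate(c,W,[.555,.045,.113])
g=c["color"].max(2)
m=(g<70)&(W[...,2]>.07)&(W[...,2]<.13)&(np.hypot(W[...,0]-.544,W[...,1]-.157)<.04)
P=W[m];T=P[P[:,2]>.102]
if len(T)>9:print("knob",len(T),T.mean(0).round(4),rect(T),np.percentile(T[:,2],[5,50,95]))
E
python3 look.py w2
```

```text
[0.52980043 0.11072964 0.26990908] [-7.86100703e-02  9.96905407e-01  2.28366298e-04 -1.15608864e-04] [-0.62  0.13  0.36  1.67 -0.05  1.35  1.48]
pts 4642 4589 res 0.0004 n [-0.2026 -0.0231  0.979 ] tilt 0.2053 yaw(n) 0.113 rect [64.  46.1  0.9] face [0.5546 0.0438 0.1139] mean [0.5542 0.044  0.1138]
knob 751 [0.5436 0.1548 0.1096] [544.9, 155.4, 39.7, 12.1, 7.5] [0.10547371 0.11012962 0.11072584]
```

View pics/w2.png

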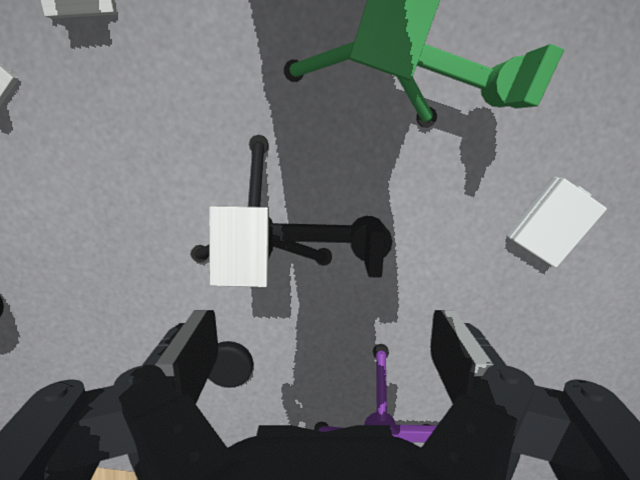

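The plate (64 × 46 mm, tilt 0.205 rad, axis height 88 mm) and the knob (40 × 12 mm, 112 mm from the tripod's centre) match the sizes given. In the picture the plate is at (239,247) and the knob at (373,245).

Run:
```python
from h import *
from workcell import *
o=get_obs();p,R=o["position"],Ro.from_quat(o["ee_rot"])
go(p,R,[.545,.155,.16],down(97.3));go(p,R,[.545,.155,.1],down(97.3))
```

```text
delta [-0.022, 0.0411, 0.1101] turn [0.0003, 0.0001, 0.0311]
delta [-0.022, 0.0411, 0.1701] turn [0.0003, 0.0001, 0.0311]
```

To row units: 0.17 m / 0.6 = 0.2833, 0.155 m / 0.6 = 0.2583, 0.03 rad / 4 = 0.0075.

Request:
move_arm --plan '[{"delta_pos":[-0.0183,0.035,0.0667],"turn":[0,0,0.0075],"fingers":0},{"delta_pos":[-0.0367,0.0683,0.1333],"turn":[0,0,0.0075],"fingers":0},{"delta_pos":[-0.0367,0.0683,0.1833],"turn":[0,0,0.0075],"fingers":0},{"delta_pos":[-0.0367,0.0683,0.225],"turn":[0,0,0.0075],"fingers":0},{"delta_pos":[-0.0367,0.0683,0.2583],"turn":[0,0,0.0075],"fingers":0.2},{"delta_pos":[-0.0367,0.0683,0.2833],"turn":[0,0,0.0075],"fingers":0.4},{"delta_pos":[-0.0367,0.0683,0.2833],"turn":[0,0,0.0075],"fingers":1},{"delta_pos":[-0.0367,0.0683,0.2833],"turn":[0,0,0.0075],"fingers":1},{"delta_pos":[-0.0367,0.0683,0.2833],"turn":[0,0,0.0075],"fingers":1},{"delta_pos":[-0.0367,0.0683,0.2833],"turn":[0,0,0.0075],"fingers":1}]' --force 40

```text
clock: 3.5
position: [0.5454, 0.1568, 0.1011]
ee_rot: [-0.065, 0.998, 0.002, 0.001]
ft_force: [-1.3, 7.7, -1.1]
grip_width: 0.131
grasp_force: 43.5
```

To row units: 0.002 m / 0.6 = 0.0033, 1.2 rad / 4 = 0.3.

Request:
move_arm --plan '[{"delta_pos":[0,0.0033,0],"turn":[0,0,0.0275],"fingers":1},{"delta_pos":[0,0.0033,0],"turn":[0,0,0.055],"fingers":1},{"delta_pos":[0,0.0033,0],"turn":[0,0,0.0825],"fingers":1},{"delta_pos":[0,0.0033,0],"turn":[0,0,0.11],"fingers":1},{"delta_pos":[0,0.0033,0],"turn":[0,0,0.1375],"fingers":1},{"delta_pos":[0,0.0033,0],"turn":[0,0,0.165],"fingers":1},{"delta_pos":[0,0.0033,0],"turn":[0,0,0.1925],"fingers":1},{"delta_pos":[0,0.0033,0],"turn":[0,0,0.22],"fingers":1},{"delta_pos":[0,0.0033,0],"turn":[0,0,0.2475],"fingers":1},{"delta_pos":[0,0.0033,0],"turn":[0,0,0.275],"fingers":1},{"delta_pos":[0,0.0033,0],"turn":[0,0,0.3],"fingers":1},{"delta_pos":[0,0.0033,0],"turn":[0,0,0.3],"fingers":1}]'

```text
clock: 5.0
position: [0.5453, 0.1569, 0.1011]
ee_rot: [0.51, 0.86, 0.001, -0.0]
ft_force: [-3.8, 1.4, 6.4]
grip_width: 0.132
grasp_force: 44.4
```

Run:
```python
from workcell import *
import numpy as np
o=get_obs();print({k:np.round(v,3).tolist() for k,v in o.items()})
```

```text
{'clock': 5.0, 'joint_pos': [-0.802, 0.367, 0.53, 1.81, -0.216, 1.021, 0.312], 'joint_velocities': [0.008, -0.001, -0.01, -0.0, 0.003, -0.001, 0.052], 'tau': [1.228, -49.487, 9.184, -32.488, 0.586, -1.18, -1.07], 'position': [0.545, 0.157, 0.101], 'ee_rot': [0.51, 0.86, 0.001, -0.0], 'ft_force': [-3.792, 1.443, 6.443], 'torque': [0.387, 0.963, 0.016], 'grasp_force': 44.414, 'grip_width': 0.132}
```

To row units: -0.17 m / 0.6 = -0.2833, -0.12 m / 0.6 = -0.2.

Request:
move_arm --plan '[{"delta_pos":[0,0,0],"turn":[0,0,0],"fingers":0.4},{"delta_pos":[0,0,0],"turn":[0,0,0],"fingers":0.2},{"delta_pos":[0,0,0],"turn":[0,0,0],"fingers":0},{"delta_pos":[0,0,-0.05],"turn":[0,0,0],"fingers":0},{"delta_pos":[0,0,-0.1167],"turn":[0,0,0],"fingers":0},{"delta_pos":[0,0,-0.2],"turn":[0,0,0],"fingers":0},{"delta_pos":[0,0,-0.2833],"turn":[0,0,0],"fingers":0},{"delta_pos":[0,0,-0.2833],"turn":[0,0,0],"fingers":0}]'

```text
clock: 6.0
position: [0.5468, 0.1562, 0.274]
ee_rot: [0.511, 0.86, 0.003, 0.002]
ft_force: [0.6, 0.0, -0.2]
grip_width: 0.995
grasp_force: 0.0
```

```bash
python3 look.py w3
python3 - <<'E'
from h import *
from workcell import *
o=get_obs();p,R=o["position"],Ro.from_quat(o["ee_rot"])
go(p,R,[.43,-.225,.25],down(-35));print(o["joint_pos"])
E
```

```text
[0.5468479  0.15617451 0.27396275] [0.51108923 0.85952085 0.00290413 0.00180847] [-0.85  0.2   0.57  1.61 -0.11  1.35  0.23]
pts 3400 3384 res 0.0004 n [-0.2106 -0.0245  0.9773] tilt 0.2136 yaw(n) 0.116 rect [64.7 46.5  0.5] face [0.5571 0.0452 0.1181] mean [0.5571 0.0462 0.1181]
knob 710 [0.5467 0.1584 0.1143] [547.3, 157.2, 10.6, 39.4, 28.5] [0.11161985 0.1146911  0.11536296]
delta [-0.2799, -0.2826, 0.0193] turn [-0.0019, 0.0011, 1.1089]
[-0.8519736   0.20549819  0.57358876  1.61852947 -0.11325601  1.35312874
  0.23475732]
```

The knob's bar has turned from 7.5° to −61.5°, which is 1.2 rad, so it is locked. Next is the foot.

To row units: -0.2825 m / 0.6 = -0.4708, -0.28 m / 0.6 = -0.4667, 1.109 rad / 4 = 0.2773.

Request:
move_arm --plan '[{"delta_pos":[-0.05,-0.05,0],"turn":[0,0,0.025],"fingers":0},{"delta_pos":[-0.1,-0.1,0],"turn":[0,0,0.055],"fingers":0},{"delta_pos":[-0.15,-0.15,0.0083],"turn":[0,0,0.0875],"fingers":0},{"delta_pos":[-0.2083,-0.2083,0.0167],"turn":[0,0,0.125],"fingers":0},{"delta_pos":[-0.2667,-0.2667,0.0167],"turn":[0,0,0.1575],"fingers":0},{"delta_pos":[-0.325,-0.325,0.025],"turn":[0,0,0.19],"fingers":0},{"delta_pos":[-0.375,-0.375,0.025],"turn":[0,0,0.225],"fingers":0},{"delta_pos":[-0.425,-0.425,0.0333],"turn":[0,0,0.255],"fingers":0},{"delta_pos":[-0.4667,-0.4708,0.0333],"turn":[0,0,0.2773],"fingers":0},{"delta_pos":[-0.4667,-0.4708,0.0333],"turn":[0,0,0.2773],"fingers":0},{"delta_pos":[-0.4667,-0.4708,0.0333],"turn":[0,0,0.2773],"fingers":0},{"delta_pos":[-0.4667,-0.4708,0.0333],"turn":[0,0,0.2773],"fingers":0}]'

```text
clock: 7.8
position: [0.4311, -0.2238, 0.2497]
ee_rot: [0.886, 0.463, -0.0, -0.0]
ft_force: [0.3, 0.5, 0.0]
grip_width: 0.998
grasp_force: 0.0
```

Run:
```python
from h import *
o,c,W=wrist("w4")
print(o["position"],o["ee_rot"])
ctr=[.4545,-.242]
d=np.hypot(W[...,0]-ctr[0],W[...,1]-ctr[1])<.045
col=c["color"].astype(int);b=(col.max(2)>110)&d
T=W[b&(W[...,2]>.048)&(W[...,2]<.065)];B=W[b&(W[...,2]>.004)&(W[...,2]<.014)]
print("web",len(T),T.mean(0).round(4),rect(T),"base",len(B),rect(B),np.median(B[:,2]))
```

```text
[ 0.43105774 -0.22375071  0.24973576] [ 8.86485191e-01  4.62756909e-01 -1.58136304e-04 -1.55748862e-04]
web 608 [ 0.4555 -0.2428  0.0541] [455.4, -243.2, 39.3, 12.1, 54.1] base 1482 [455.1, -244.2, 65.1, 46.6, 54.3] 0.00834702103950177
```

View pics/w4.png

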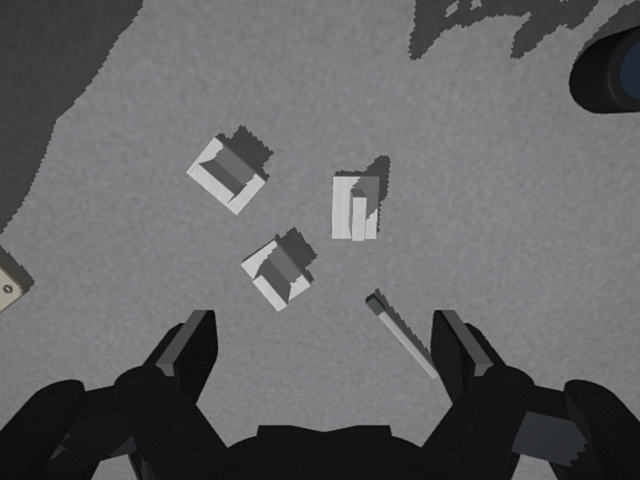

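The target foot is at (356,207), square to the tool, and its web and base measure true (39×12 mm and 65×46 mm).

Run:
```python
from h import *
from workcell import *
o=get_obs();p,R=o["position"],Ro.from_quat(o["ee_rot"])
go(p,R,[.4553,-.2433,.036],down(-35.8))
```

```text
delta [-0.0013, 0.0308, 0.214] turn [-0.0, -0.0001, 0.0145]
```

To row units: 0.214 m / 0.6 = 0.3567, 0.2 m / 0.6 = 0.3333, 0.0145 rad / 4 = 0.0036.

Request:
move_arm --plan '[{"delta_pos":[-0.0017,0.025,0.0833],"turn":[0,0,0.0036],"fingers":0},{"delta_pos":[-0.0017,0.0517,0.1667],"turn":[0,0,0.0036],"fingers":0},{"delta_pos":[-0.0017,0.0517,0.2333],"turn":[0,0,0.0036],"fingers":0},{"delta_pos":[-0.0017,0.0517,0.2917],"turn":[0,0,0.0036],"fingers":0},{"delta_pos":[-0.0017,0.0517,0.3333],"turn":[0,0,0.0036],"fingers":0.2},{"delta_pos":[-0.0017,0.0517,0.3567],"turn":[0,0,0.0036],"fingers":0.4},{"delta_pos":[-0.0017,0.0517,0.3567],"turn":[0,0,0.0036],"fingers":0.6},{"delta_pos":[-0.0017,0.0517,0.3567],"turn":[0,0,0.0036],"fingers":1},{"delta_pos":[-0.0017,0.0517,0.3567],"turn":[0,0,0.0036],"fingers":1},{"delta_pos":[-0.0017,0.0517,0.3567],"turn":[0,0,0.0036],"fingers":1},{"delta_pos":[-0.0017,0.0517,0.3567],"turn":[0,0,0.0036],"fingers":1}]' --force 60

```text
clock: 9.48
position: [0.4563, -0.2437, 0.037]
ee_rot: [0.89, 0.455, 0.001, 0.001]
ft_force: [-0.7, -0.5, 7.6]
grip_width: 0.136
grasp_force: 59.7
```

To row units: -0.19 m / 0.6 = -0.3167, -0.14 m / 0.6 = -0.2333.

Request:
move_arm --plan '[{"delta_pos":[0,0,-0.0333],"turn":[0,0,0],"fingers":1},{"delta_pos":[0,0,-0.0833],"turn":[0,0,0],"fingers":1},{"delta_pos":[0,0,-0.15],"turn":[0,0,0],"fingers":1},{"delta_pos":[0,0,-0.2333],"turn":[0,0,0],"fingers":1},{"delta_pos":[0,0,-0.3167],"turn":[0,0,0],"fingers":1},{"delta_pos":[0,0,-0.3167],"turn":[0,0,0],"fingers":1},{"delta_pos":[0,0,-0.3167],"turn":[0,0,0],"fingers":1}]'

```text
clock: 10.35
position: [0.4551, -0.2432, 0.2259]
ee_rot: [0.89, 0.455, 0.0, -0.0]
ft_force: [0.1, -0.5, -2.0]
grip_width: 0.129
grasp_force: 58.8
```

```bash
cat > tgt.py <<'E'
from h import *
face=np.array([.5546,.0442,.1139]);tilt=.2053;yaw=.122
x=np.array([np.cos(yaw)*np.cos(tilt),np.sin(yaw)*np.cos(tilt),np.sin(tilt)])
y=np.array([-np.sin(yaw),np.cos(yaw),0]);n=np.cross(x,y);
E
python3 - <<'E'
from tgt import *
from workcell import *
o=get_obs();p,R=o["position"],Ro.from_quat(o["ee_rot"]);print(p,o["ft_force"],o["grip_width"],o["grasp_force"],n)
for s in(1,-1): go(p,R,face+.036*n+.08*n,frame(-n,s*y))
E
```

```text
[ 0.455123   -0.24315644  0.22587133] [ 0.0889323  -0.51495845 -1.95173487] 0.12891090851100104 58.7727016210556 [-0.20234562 -0.02480938  0.97899987]
delta [0.2751, -0.1049, -0.0013] turn [-0.237, -0.1048, -2.3084]
delta [0.2751, -0.1049, -0.0013] turn [-0.0853, 0.1929, 0.8203]
```

To row units: 0.275 m / 0.6 = 0.4583, 0.255 m / 0.6 = 0.425, 0.547 rad / 4 = 0.1368.

Request:
move_arm --plan '[{"delta_pos":[0.05,-0.0192,-0.0083],"turn":[-0.0024,0.0054,0.0225],"fingers":1},{"delta_pos":[0.1,-0.0383,-0.0167],"turn":[-0.0048,0.0108,0.045],"fingers":1},{"delta_pos":[0.1583,-0.06,-0.0167],"turn":[-0.0071,0.016,0.0683],"fingers":1},{"delta_pos":[0.2167,-0.0833,-0.0167],"turn":[-0.0095,0.0215,0.0913],"fingers":1},{"delta_pos":[0.275,-0.105,-0.0167],"turn":[-0.0119,0.0268,0.114],"fingers":1},{"delta_pos":[0.3333,-0.1267,-0.0167],"turn":[-0.0143,0.0323,0.1368],"fingers":1},{"delta_pos":[0.3833,-0.1467,-0.0083],"turn":[-0.0166,0.0375,0.1595],"fingers":1},{"delta_pos":[0.425,-0.1617,-0.0083],"turn":[-0.019,0.0429,0.1825],"fingers":1},{"delta_pos":[0.4583,-0.175,-0.0017],"turn":[-0.0213,0.0482,0.205],"fingers":1},{"delta_pos":[0.4583,-0.175,-0.0017],"turn":[-0.0213,0.0482,0.205],"fingers":1},{"delta_pos":[0.4583,-0.175,-0.0017],"turn":[-0.0213,0.0482,0.205],"fingers":1},{"delta_pos":[0.4583,-0.175,-0.0017],"turn":[-0.0213,0.0482,0.205],"fingers":1}]'

```text
clock: 11.85
position: [0.5313, 0.0397, 0.2269]
ee_rot: [0.993, 0.06, 0.102, -0.006]
ft_force: [0.2, 0.3, -0.7]
grip_width: 0.132
grasp_force: 58.7
```

Run:
```python
from tgt import *
o,c,W=wrist("w5",4)
p,R=o["position"],Ro.from_quat(o["ee_rot"]);print(p,o["joint_pos"])
go(p,R,face+.116*n,frame(-n,-y));go(p,R,face+.046*n,frame(-n,-y))
import workcell
for k in("side","top"):
    zs=[]
    for _ in range(3): q=dict(workcell.camera(k));zs.append(q["range_z"])
    q["range_z"]=np.mean(zs,0)
    im=q["color"];u,v,w=q["R"]@[.545,.05,.15]+q["t"];u,v=int(u/w*q["fx"]+q["cx"]),int(v/w*q["fy"]+q["cy"])
    cv2.imwrite(f"pics/{k}1.png",cv2.resize(im[v-70:v+70,u-90:u+90,::-1],None,fx=4,fy=4))
```

```text
[0.53125286 0.03973753 0.22685269] [-0.89242404 -0.03723322  0.72250635  1.93447947  0.04099634  1.03115355
 -1.63440185]
delta [0.0002, -0.0016, -0.0006] turn [0.0013, 0.0009, -0.0003]
delta [0.0003, -0.0017, 0.0694] turn [0.0013, 0.0009, -0.0003]
```

View pics/w5.png

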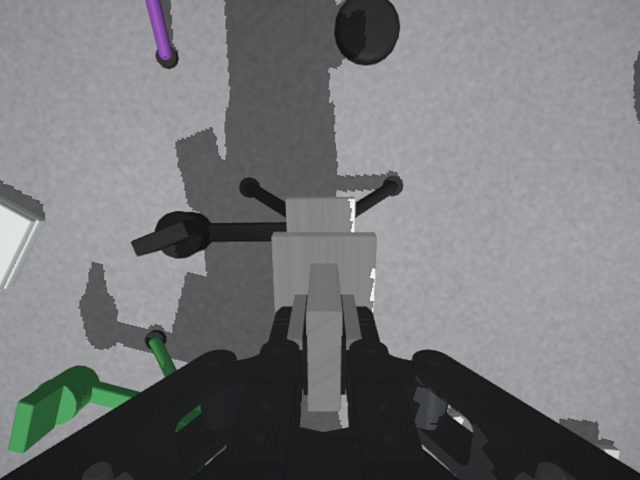

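View pics/side1.png

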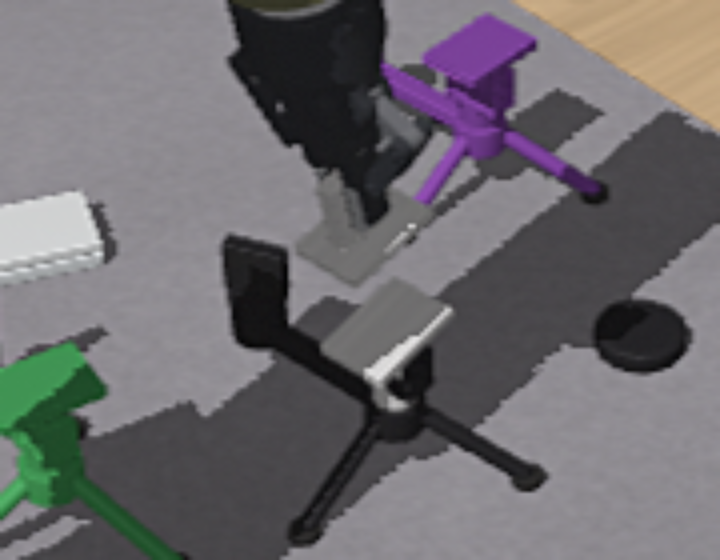

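The foot is held upright, with its base at about (323,270) in the wrist view, over the plate's visible edge at about (320,215). The side view shows the knob locked and the two faces nearly parallel. I'll check both planes in tool coordinates.

Run:
```python
from tgt import *
c=np.load("w5.npz");z=c["range_z"];v,u=np.mgrid[:480,:640]
P=np.stack([(u-c["cx"])/c["fx"]*z,(v-c["cy"])/c["fy"]*z,z],-1);T=c["tool_from_camera"];P=P@T[:3,:3].T+T[:3,3]
def fit(m,nm):
    Q=P[m]
    for _ in range(4):
        q=Q.mean(0);k=np.linalg.svd(Q-q,full_matrices=False)[2][2];k*=-np.sign(k[2]);Q=Q[abs((Q-q)@k)<.002]
    print(nm,len(Q),"mean",q.round(4),"n",k.round(4),"z at x=y=0",(q[2]+(k[0]*q[0]+k[1]*q[1])/k[2]).round(4),"min",np.percentile(Q,1,0).round(4),"max",np.percentile(Q,99,0).round(4))
    print(rect(Q))
fit((abs(v-252)<14)&(abs(u-324)<46)&(z>0)&(P[...,2]>.01)&(P[...,2]<.045),"base")
fit((abs(v-216)<13)&(abs(u-320)<32)&(P[...,2]>.09)&(P[...,2]<.14),"stage")
```

```text
base 2407 mean [0.0242 0.0006 0.0286] n [ 0.0022 -0.0014 -1.    ] z at x=y=0 0.0286 min [ 0.018  -0.019   0.0276] max [0.0302 0.0201 0.0294]
[24.1, 0.6, 12.6, 40.0, 0.1]
stage 1575 mean [ 0.0199 -0.0019  0.1155] n [-0.006   0.0019 -1.    ] z at x=y=0 0.1156 min [ 0.0116 -0.0225  0.1146] max [0.0281 0.0187 0.1163]
[19.8, -1.9, 41.8, 16.9, 89.9]
```

Run:
```python
from tgt import *
c=np.load("w5.npz");z=c["range_z"];v,u=np.mgrid[:480,:640]
P=np.stack([(u-c["cx"])/c["fx"]*z,(v-c["cy"])/c["fy"]*z,z],-1);T=c["tool_from_camera"];P=P@T[:3,:3].T+T[:3,3]
for nm,m in(("base",(v<262)&(v>215)&(abs(P[...,2]-.0286)<.002)),("stage",(v<231)&(v>185)&(abs(P[...,2]-.1156)<.002)&(abs(u-320)<60))):
    Q=P[m];print(nm,len(Q),rect(Q),np.percentile(Q,[.5,99.5],axis=0).round(4)[:,:2].tolist())
```

```text
base 2796 [25.7, 0.4, 46.0, 11.9, 90.0] [[0.0198, -0.0224], [0.0315, 0.023]]
stage 2236 [21.0, -2.4, 22.0, 45.7, 0.1] [[0.0101, -0.025], [0.0319, 0.0201]]
```

To row units: 0.072 m / 0.6 = 0.12, 0.065 m / 0.6 = 0.1083, 0.008 rad / 4 = 0.002.

Request:
move_arm --plan '[{"delta_pos":[0.0005,-0.0047,0.0333],"turn":[0.0008,0.002,0],"fingers":1},{"delta_pos":[0.0005,-0.0047,0.0667],"turn":[0.0008,0.002,0],"fingers":1},{"delta_pos":[0.0005,-0.0047,0.0917],"turn":[0.0008,0.002,0],"fingers":1},{"delta_pos":[0.0005,-0.0047,0.1083],"turn":[0.0008,0.002,0],"fingers":1},{"delta_pos":[0.0005,-0.0047,0.12],"turn":[0.0008,0.002,0],"fingers":1},{"delta_pos":[0.0005,-0.0047,0.12],"turn":[0.0008,0.002,0],"fingers":1},{"delta_pos":[0.0005,-0.0047,0.12],"turn":[0.0008,0.002,0],"fingers":1}]'

```text
clock: 13.22
position: [0.5461, 0.0455, 0.157]
ee_rot: [0.992, 0.061, 0.106, -0.008]
ft_force: [-0.6, -0.1, -1.1]
grip_width: 0.129
grasp_force: 58.7
```

```bash
cat > st.py <<'E'
from tgt import *
from workcell import *
o=get_obs();p,R=o["position"],Ro.from_quat(o["ee_rot"])
r0=Ro.from_quat([0.993,0.06,0.102,-0.006])
print("pos in old tool",r0.inv().apply(p-np.array([.53125,.03974,.22685])).round(4),"F tool",R.inv().apply(o["ft_force"]).round(2),"F world",np.round(o["ft_force"],2),"M",np.round(o["torque"],2),o["grip_width"],np.round(o["joint_velocities"],3).max())
E
python3 st.py
```

```text
pos in old tool [ 0.0009 -0.0039  0.0715] F tool [-0.85 -0.01  0.94] F world [-0.63 -0.07 -1.1 ] M [-0.04  0.29 -0.  ] 0.12907306884661104 0.001
```

To row units: 0.007 m / 0.6 = 0.0117, 0.006 m / 0.6 = 0.01.

Request:
move_arm --plan '[{"delta_pos":[0,0.0008,0.0033],"turn":[0,0,0],"fingers":1},{"delta_pos":[0,0.0008,0.0067],"turn":[0,0,0],"fingers":1},{"delta_pos":[0,0.0008,0.01],"turn":[0,0,0],"fingers":1},{"delta_pos":[0,0.0008,0.0117],"turn":[0,0,0],"fingers":1},{"delta_pos":[0,0.0008,0.0117],"turn":[0,0,0],"fingers":1},{"delta_pos":[0,0.0008,0.0117],"turn":[0,0,0],"fingers":1}]'

```text
clock: 13.98
position: [0.5474, 0.0452, 0.1499]
ee_rot: [0.992, 0.061, 0.106, -0.008]
ft_force: [-2.1, 0.2, 4.7]
grip_width: 0.136
grasp_force: 59.7
```

```bash
python3 st.py
```

```text
pos in old tool [ 0.0007 -0.0035  0.0788] F tool [-1.04 -0.48 -5.02] F world [-2.12  0.22  4.69] M [-0.07  0.79  0.04] 0.1363939970579285 0.002
```

To row units: 0.0004 m / 0.6 = 0.0007.

Request:
move_arm --plan '[{"delta_pos":[0,0,0.0007],"turn":[0,0,0],"fingers":1},{"delta_pos":[0,0,0.0007],"turn":[0,0,0],"fingers":1},{"delta_pos":[0,0,0.0007],"turn":[0,0,0],"fingers":1},{"delta_pos":[0,0,0.0007],"turn":[0,0,0],"fingers":1}]'

```text
clock: 14.48
position: [0.5475, 0.0453, 0.1498]
ee_rot: [0.992, 0.061, 0.106, -0.008]
ft_force: [-5.3, 0.0, 8.6]
grip_width: 0.133
grasp_force: 60.6
```

```bash
python3 st.py
```

```text
pos in old tool [ 0.0008 -0.0035  0.0789] F tool [-3.32 -0.69 -9.53] F world [-5.3   0.02  8.61] M [-0.14  1.34  0.01] 0.1326354328759438 0.001
```

Run:
```python
from tgt import *
import workcell
o,c,W=wrist("w6",5)
R=Ro.from_quat(o["ee_rot"]);print("tool z vs -n",(R.apply([0,0,1])+n).round(4))
z=c["range_z"];v,u=np.mgrid[:480,:640];T=c["tool_from_camera"]
P=np.stack([(u-c["cx"])/c["fx"]*z,(v-c["cy"])/c["fy"]*z,z],-1)@T[:3,:3].T+T[:3,3]
m=(v<262)&(v>205)&(abs(P[...,2]-.0286)<.004)&(abs(u-323)<60);Q=P[m]
q=Q.mean(0);k=np.linalg.svd(Q-q,full_matrices=False)[2][2];print("base",len(Q),rect(Q),k.round(4),q.round(4))
b=W[m];print("base world mean",b.mean(0).round(4))
cl=R.apply([0.0,0.0004,.0366])+o["position"];d=cl-face;print("foot in face frame",(d@np.c_[x,y,n]).round(4))
cv2.imwrite("pics/w6c.png",cv2.resize(c["color"][150:330,200:440,::-1],None,fx=3,fy=3))
q=workcell.camera("side");im=q["color"];u,v,w=q["R"]@[.55,.05,.12]+q["t"];u,v=int(u/w*q["fx"]+q["cx"]),int(v/w*q["fy"]+q["cy"])
cv2.imwrite("pics/side2.png",cv2.resize(im[v-50:v+50,u-60:u+60,::-1],None,fx=6,fy=6,interpolation=cv2.INTER_CUBIC)[:600,:800])
```

```text
tool z vs -n [0.0072 0.0035 0.0016]
base 2862 [25.5, 0.3, 11.8, 46.0, 0.0] [ 0.0782 -0.0012 -0.9969] [0.026  0.0003 0.0289]
base world mean [0.5788 0.0488 0.127 ]
foot in face frame [ 0.0008  0.0016 -0.0001]
```

View pics/w6c.png

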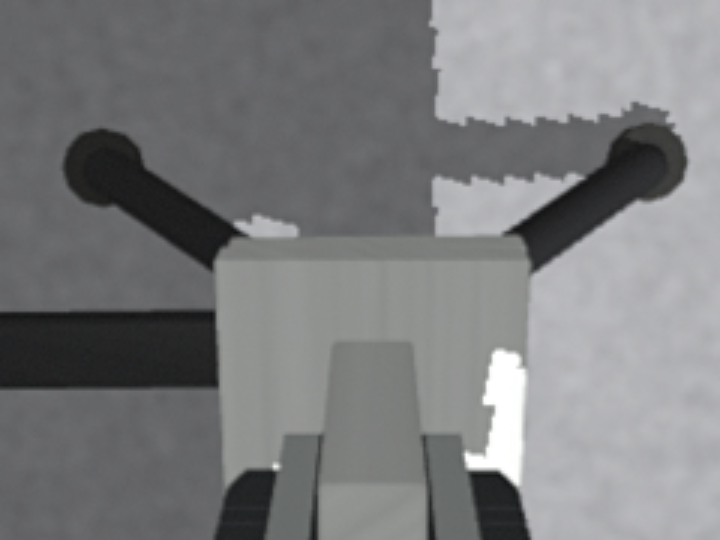

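View pics/side2.png

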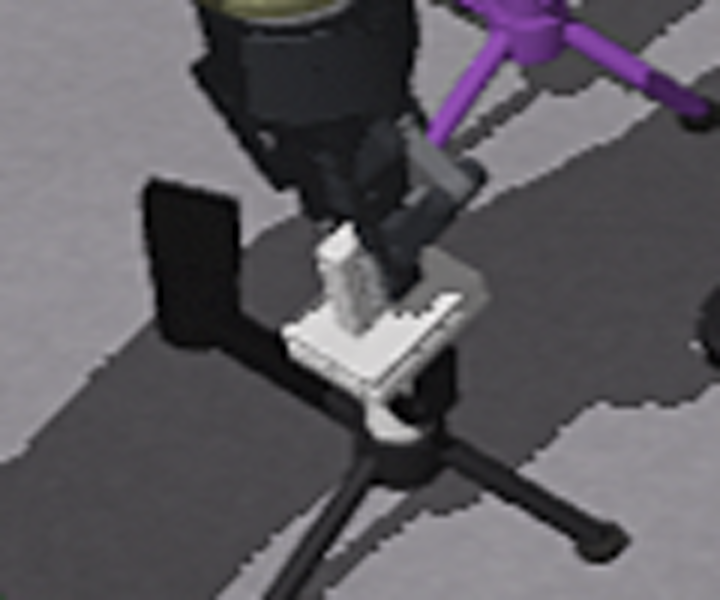

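The foot sits on the plate with no visible overhang or gap (wrist crop: base edge at about (372,248); side view: the edges coincide). The slope of 0.078 is suspect, because that fit included the base's front edge. I'll refit it trimmed and recheck the force.

```bash
python3 - <<'E'
from tgt import *
c=np.load("w6.npz");z=c["range_z"];v,u=np.mgrid[:480,:640];T=c["tool_from_camera"]
P=np.stack([(u-c["cx"])/c["fx"]*z,(v-c["cy"])/c["fy"]*z,z],-1)@T[:3,:3].T+T[:3,3]
for v0 in(238,242):
    m=(v<266)&(v>v0)&(abs(P[...,2]-.0286)<.003)&(abs(u-323)<46);Q=P[m]
    q=Q.mean(0);k=np.linalg.svd(Q-q,full_matrices=False)[2][2];print("base",len(Q),k.round(4),q.round(4))
E
python3 st.py
```

```text
base 2444 [ 0.0182 -0.0011 -0.9998] [0.0241 0.0001 0.0287]
base 2080 [ 0.0224 -0.0011 -0.9997] [0.0232 0.0001 0.0287]
pos in old tool [ 0.0008 -0.0035  0.0789] F tool [-2.82  0.   -9.91] F world [-4.81 -0.62  9.09] M [-0.11  1.35  0.02] 0.13391933698275413 0.002
```

```bash
python3 -c "
from workcell import *
print(hand_in())"
```

```text
the job is handed in; nothing more can be done
None
```

I turned the lock knob 1.2 rad to its locked stop, then set the lens foot on the plate and handed the job in, still gripping and pressing with about 10 N; no verdict came back, but I measured it centred within 2 mm and flush to about 0.02 rad.

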